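# Zero the clipper's taper lever and click it open to the fourth notch

## Task

Set the cut of the clipper that is clamped in the jig: push its thumb lever closed until it bears on the rubber stop and hold it there for about a second with a firm but moderate push of about 10 N, never more than 16 N. Then open the lever again one click at a time, pausing about a second in each notch, and leave it resting in the fourth notch without ever going past it. Leave everything else on the bench where it is.

Things in the scene. Friction and masses are not known exactly. Their poses are not given: they have to be found in the camera images.
- jig: fixed wooden board 180 x 270 x 14 mm with a silver clipper clamped on its side, its top face 80 mm above the bench. Origin: centre of the board's underside; y runs along the clipper from its rubber tail stub (-y) to its toothed blade (+y), z up. On the -x side a dark steel post (20 mm square, top 91 mm above the bench) carries the stop. White ribs on a dark arc beyond the lever mark notches 1 to 6
- lever_pivot (a point): point on the vertical axis about which the thumb lever turns, at mid-height of the lever arm (87 mm above the bench); jig axes. A spring detent clicks at each notch: about 6 N at the tab takes the lever over the crest halfway between two notches, and from 0.03 rad past the crest it snaps on into the next by itself
- lever_tab (a point): the thumb tab: an upright black cylinder, 10 mm in diameter, 28 mm tall (90 to 118 mm above the bench), on the free end of the flat steel lever arm (8 mm wide, 6 mm thick, top 90 mm above the bench), 55 mm from the pivot axis. The point is on the tab's axis, 14 mm above the arm
- lever (a joint): angle of the thumb lever, rad; grows as it opens (anticlockwise from above, the tab moving to the jig's +x). At 0 the arm points from the pivot along (-0.389, -0.921) in the jig's x, y. Notch k (1 to 6) rests at 0.15 x k. Below about 0 is no notch: the lever moves freely, stays where left, and meets the rubber stop somewhere from -0.05 to -0.20. Starts in notch 1, 2 or 3
- stop: adjustable stop on the post: a steel stem with a stiff, springy black rubber nose, 11 mm in diameter, which the closing lever arm meets below the tab (nose top 93 mm above the bench). It is screwed up to 4 mm in or out at each start, so where it takes up load must be felt. Origin: tip of the nose when not pressed; its x points in the lever's opening direction
- mug: green ceramic mug, 80 mm across, 92 mm tall, upright; origin at the centre of its underside; bystander
- guard_short: orange guard comb, 46 x 30 x 14 mm, on the jig's board; origin at the centre of its underside; bystander
- guard_mid: orange guard comb, 46 x 30 x 20 mm, on the jig's board; origin at the centre of its underside; bystander
- guard_long: orange guard comb, 46 x 30 x 30 mm, on the bench; origin at the centre of its underside; bystander
- pick: steel pick comb, flat, 175 mm long, 62 mm wide; bystander
- oil: small clear oil bottle, 32 mm across, 75 mm tall; origin at the centre of its underside; bystander

How it is judged:
On the way, in this order (a step that is already met when the one before it is completed fails the run):
1. the lever is closed and pressed on the rubber stop with at least 6 N for 0.4 s (contact force between stop and anything else above 6 N and value of joint lever below -0.02 rad), for 0.4 s.
2. the lever rests in the first notch (0.15 within 0.04 rad) for 0.3 s (value of joint lever between 0.11 and 0.19 rad), for 0.3 s.
3. the lever rests in the second notch (0.30 within 0.04 rad) for 0.3 s (value of joint lever between 0.26 and 0.34 rad), for 0.3 s.
4. the lever rests in the third notch (0.45 within 0.04 rad) for 0.3 s (value of joint lever between 0.41 and 0.49 rad), for 0.3 s.
5. the lever rests in the fourth notch (0.60 within 0.04 rad) for 0.3 s (value of joint lever between 0.56 and 0.64 rad), for 0.3 s.
At the end, for the whole second after the job is handed in: The lever is at rest in the fourth notch (0.60 within 0.04 rad) and let go (all of step 5 and velocity of joint lever between -0.05 and 0.05 rad/s); the robot touches nothing.
It fails at once if the rubber stop is loaded with more than 16 N (contact force between stop and anything else above 16 N).
It fails at once if the lever goes past the fourth notch (over the crest towards the fifth, beyond 0.69 rad) (value of joint lever above 0.69 rad).
It fails at once if a bystander is moved by more than 20 mm (distance of any of mug, guard_short, guard_mid, guard_long, pick, oil from where it was at the start of the episode above 0.02 m).
It also fails if it takes over 64 s, if anything falls off the work surface, if the arm or the gripper's body presses on something with over 40 N, if the wrist force passes 120 N, or if a joint passes its speed limit or range.

## Robot

A 6-joint arm with a two-finger parallel gripper is mounted at the origin on the work surface. World frame = base frame: x ahead of the robot, y to its left, z up, the work surface at z = 0. Lengths are in m, angles in rad, forces in N, time in s.
With the tool pointing down it reaches from about 0.25 to 0.775 m from the base axis. Payload 4 kg.
Tool frame: the origin (TCP) lies midway between the tips of the shut fingers; the grasp point (between the pads) lies ctrl.grip_depth behind it (ctrl.grip_depth is the distance from the TCP to the grasp point, in m); z points along the fingers, y is the direction in which the jaws open and shut (so a half turn about z gives the same grasp; the last joint's range is limited). The gripper opens to 94 mm and grips with 3 to 60 N. Pads are 16 mm wide; open, the fingers measure 119 mm over their backs; the gripper's body (75 mm by 177 mm) begins 78 mm behind the grasp point.
Start: joints at [1.031, 0.087, 1.371, -0, 1.684, -0.103], TCP at [0.233, 0.498, 0.206] pointing down, gripper open.
Joint ranges: [-3.1, 3.1], [-0.76, 2.03], [0.27, 2.55], [-1.08, 4.22], [0.17, 2.65], [-2.57, 2.57]. Speed limits (rad/s): [2.79, 2.79, 3.14, 3.14, 3.14, 3.14].

## Interface

Orientations are given as a 3x3 rotation matrix whose columns are the frame's x, y, z axes.
In Python, from rig import ctrl, cams gives the robot as it stands.
- The arm moves only by the shell command python3 -m pendant 'ROWS' [FORCE]. ROWS is JSON, a list of rows, each a list of 7 numbers: the shift along the world's x, y, z in cm, then the turn, a rotation vector about the world's x, y, z in rad, then the opening, from 0 (shut) to 1 (fully open). In form: [[tx, ty, tz, rx, ry, rz, hand], ...]. A call has 1 to 12 rows; each row shifts and turns the pose as measured when the row begins; what a row does not reach is not made up. A row lasts 1/10 s, in which the tool goes at most 50 mm and 8.59 degrees, less where a joint would pass 70% of its speed; a pose out of reach is approached as far as the arm can. A call is refused whole if a number of a shift passes 5 or a number of a turn 0.15, either way. A call with a gripper value outside its range is refused whole. The fingers move at their own pace and stop on an object; FORCE is the grip in N (left out, the last holds). Time passes only in rows, so rows that do not move let the fingers close. It gives the time, the measured TCP pose, the force and the opening at its end, in the units of the state.
- ctrl.read_state(): the state, without advancing time (a new reading comes with each control period).
- cams.capture(name): name is "scene" or "top" or "wrist"; returns a dict with "image" (384x512x3 uint8, red, green, blue), "mtx" (3x3 intrinsics, pixels), "k1" (the pictures are not rectified: a ray, as slopes to the right and down, at radius r is drawn at 1 + k1 r^2 times it, then the intrinsics apply), "R" (3x3) and "t" (3): a world point X has camera coordinates R X + t. Camera axes: x right, y down, z forward; pixel columns grow to the right and rows downward; lengths in m; the calibration is good to about 2 mm. A picture is of the moment at which its call begins. There is no depth.
- ctrl.job_done(): hands the job in, once; it reports no verdict.
The state is a dict: "time": time; "q": joint angles; "qd": joint speeds; "tau": joint torques, N m; "tcp_pos": TCP position; "orientation": TCP orientation; "wrist_force": force on the tool from outside, world axes, zero at the start; "wrist_torque": the same for the moment, N m; "finger_gap": finger opening in m.
Only numpy, scipy, OpenCV 4.12 (cv2) and the standard library are available. Lean on these libraries where they do the work, as an engineer would, in place of code of your own. Each camera call takes 0.05 s, during which the arm holds its last target.

## Working session

There is one attempt and no reset: what is moved stays moved. The work goes in short steps, Python scripts to look and compute and a shell command to move; the robot and the scene stay as the last step left them, time stands still between calls to the robot, and variables do not carry over. Pictures are saved under pics/ and viewed, and the job is handed in when it is done.

```bash
ls; mkdir -p pics; python3 - <<'E'
from rig import ctrl, cams
import cv2
s=ctrl.read_state();print(s, ctrl.grip_depth)
for n in("scene","top","wrist"):
    c=cams.capture(n);cv2.imwrite(f"pics/{n}0.png",c["image"][:,:,::-1]);print(n,c["mtx"],c["k1"],c["R"],c["t"])
E
```

```text
pics
{'time': 0.0, 'q': array([ 1.03090149e+00,  8.79862633e-02,  1.37224642e+00,  2.32243060e-05,
        1.68355841e+00, -1.03121776e-01]), 'qd': array([ 0.00086367,  0.00104707,  0.00051544,  0.00104682, -0.00034064,
        0.00035092]), 'tau': array([-5.93054792e-04, -3.40188432e+01, -3.02425504e+01,  7.17495452e-02,
        3.30845872e-02, -2.06522591e-04]), 'tcp_pos': array([0.23239201, 0.49790369, 0.20429104]), 'orientation': array([[-9.06122382e-01,  4.23014075e-01, -1.14989097e-03],
       [ 4.23015564e-01,  9.06120478e-01, -1.87387358e-03],
       [ 2.49264860e-04, -2.18438057e-03, -9.99997583e-01]]), 'wrist_force': array([ 0.04718151, -0.23352517,  0.49933674]), 'wrist_torque': array([-0.02812371,  0.01067449,  0.00105118]), 'finger_gap': 0.0937897235331888} 0.0188
scene [[496.30924543   0.         247.61300568]
 [  0.         496.30924543 187.63869935]
 [  0.           0.           1.        ]] -0.05748700277396116 [[ 0.0065587   0.999834   -0.01699896]
 [ 0.78840495 -0.01562715 -0.61495807]
 [-0.61512163 -0.00936873 -0.78837657]] [-0.00203234 -0.35894852  1.64163184]
top [[375.88967649   0.         258.94051708]
 [  0.         375.88967649 192.587789  ]
 [  0.           0.           1.        ]] -0.03383671402754554 [[ 4.14263669e-03 -9.99580591e-01 -2.86615007e-02]
 [-9.90837539e-01 -2.33786203e-04 -1.35058936e-01]
 [ 1.34995590e-01  2.89583909e-02 -9.90422941e-01]] [0.02752231 0.51429746 1.08923745]
wrist [[314.57811476   0.         255.22448546]
 [  0.         314.57811476 187.96565121]
 [  0.           0.           1.        ]] -0.06388946063096188 [[ 0.42242659  0.90639368 -0.0025044 ]
 [ 0.87091011 -0.40512074  0.27819554]
 [ 0.2511401  -0.1196983  -0.9605212 ]] [-0.54921626 -0.02864239  0.39196797]
```

View pics/scene0.png

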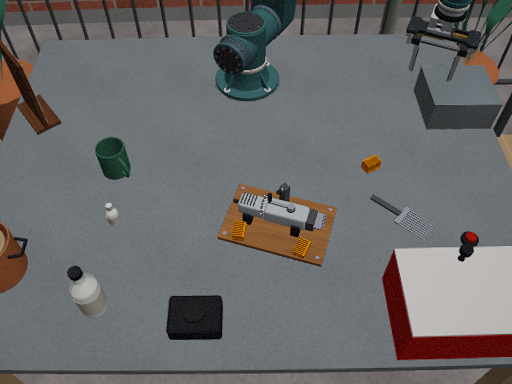

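View pics/top0.png

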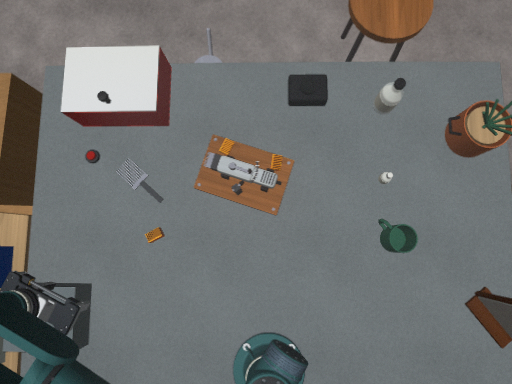

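View pics/wrist0.png

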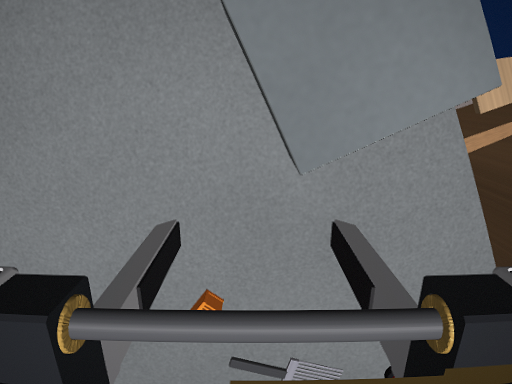

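The scene and top views show the jig at scene (280,222) and top (245,175), clear of the bystanders. I'll zoom in on it and compute its pose from the board.

```bash
cat > h.py <<'E'
import numpy as np, cv2
from rig import ctrl, cams
def ray(c,u,v):
    K=c["mtx"];d=np.array([(u-K[0,2])/K[0,0],(v-K[1,2])/K[1,1]])
    s=d.copy()
    for _ in range(20): s=d/(1+c["k1"]*(s@s))
    R=c["R"];o=-R.T@c["t"];w=R.T@np.array([s[0],s[1],1]);return o,w
def onz(c,u,v,z):
    o,w=ray(c,u,v);return o+w*(z-o[2])/w[2]
def proj(c,X):
    p=c["R"]@np.asarray(X)+c["t"];s=p[:2]/p[2];s=s*(1+c["k1"]*(s@s));K=c["mtx"]
    return np.array([K[0,0]*s[0]+K[0,2],K[1,1]*s[1]+K[1,2]])
def tri(rs):
    A=np.zeros((3,3));b=np.zeros(3)
    for o,w in rs:
        w=w/np.linalg.norm(w);P=np.eye(3)-np.outer(w,w);A+=P;b+=P@o
    return np.linalg.solve(A,b)
def crop(c,x0,y0,x1,y1,f,name):
    im=c["image"][y0:y1,x0:x1,::-1];cv2.imwrite("pics/"+name,cv2.resize(im,None,fx=f,fy=f,interpolation=cv2.INTER_CUBIC))
E
python3 - <<'E'
from h import *
c=cams.capture("top");crop(c,190,130,300,220,7,"t1.png")
hsv=cv2.cvtColor(c["image"],cv2.COLOR_RGB2HSV)
m=cv2.inRange(hsv,(5,80,60),(20,200,220));m[:130]=0;m[220:]=0;m[:,:190]=0;m[:,300:]=0
pts=cv2.findNonZero(m);r=cv2.minAreaRect(pts);b=cv2.boxPoints(r);print(r,[onz(c,*p,.014)[:2].round(4) for p in b],b)
s=cams.capture("scene");crop(s,210,170,345,270,5.9,"s1.png")
E
```

```text
((243.8500213623047, 173.44998168945312), (87.27885437011719, 58.502132415771484), 18.434947967529297) [array([0.5332, 0.2315]), array([0.709 , 0.1782]), array([ 0.62  , -0.0798]), array([ 0.4488, -0.0226])] [[193.20003 187.39998]
 [211.70003 131.89998]
 [294.5     159.49998]
 [276.      214.99998]]
```

View pics/t1.png

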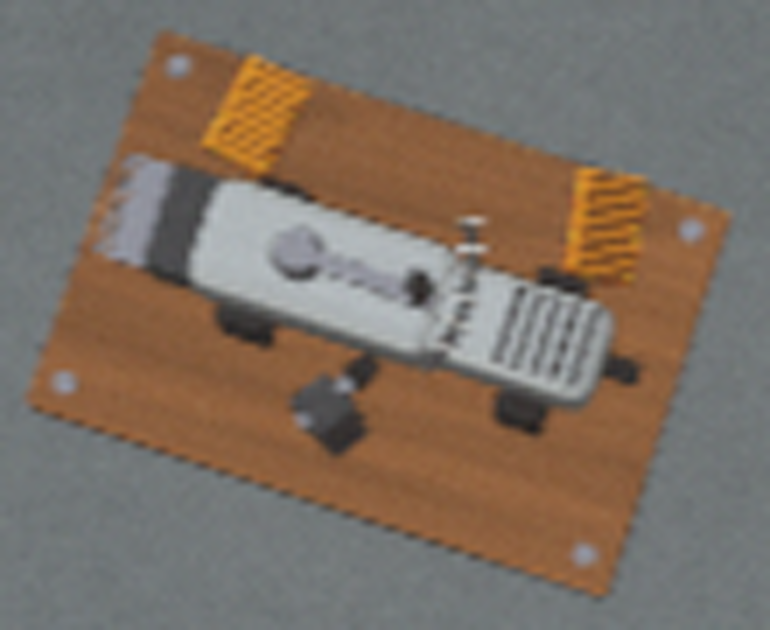

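View pics/s1.png

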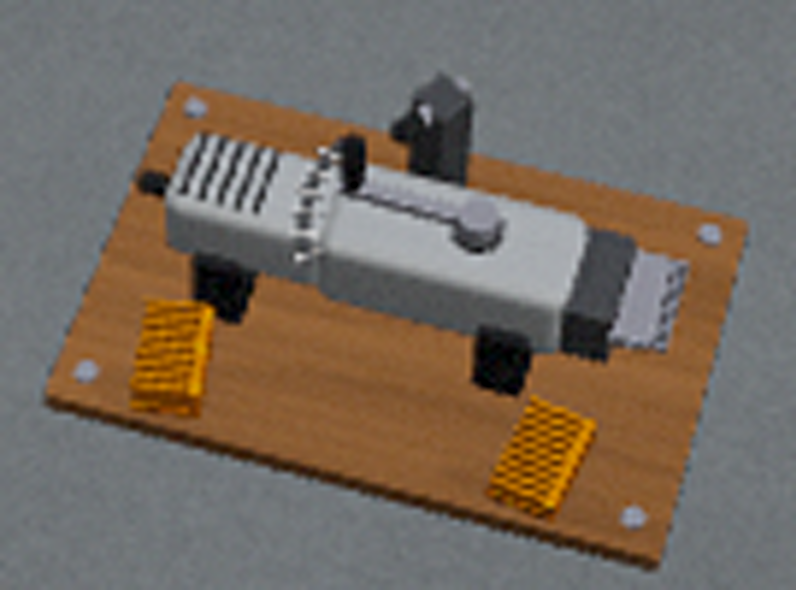

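The top crop shows the board corners, the pivot disc at (298,252) and the tab top at (418,285). The post and nose are on the near side at (340,410) and (362,368). The scene crop shows the tab at (350,145) and the pivot disc at (477,225). Next I'll turn these into positions.

```bash
python3 - <<'E'
from h import *
t=cams.capture("top");s=cams.capture("scene")
T=lambda u,v:(190+(u+.5)/7-.5,130+(v+.5)/7-.5); S=lambda u,v:(210+(u+.5)/5.9-.5,170+(v+.5)/5.9-.5)
C=[onz(t,*T(*p),.014)[:2] for p in((160,33),(733,212),(607,597),(28,403))]
A,B,D,E=C;print(np.round(C,4),[np.linalg.norm(C[i]-C[i-1]).round(4) for i in range(4)])
CS=[onz(s,*S(*p),.014)[:2] for p in((658,565),(47,400),(178,83),(748,222))]
print(np.round(CS,4))
for c4 in (C,CS):
    A,B,D,E=c4;y=(A+E-B-D);y/=np.linalg.norm(y);x=np.array([y[1],-y[0]]);o=np.mean(c4,0)
    x2=(A+B-D-E);x2/=np.linalg.norm(x2)
    print("org",o.round(4),"y",y.round(3),"x",x.round(3),x2.round(3))
    yaw=np.arctan2(x[1],x[0]);
pt=onz(t,*T(298,250),.092);ps=onz(s,*S(478,215),.092);print("pivot",pt.round(4),ps.round(4),tri([ray(t,*T(298,250)),ray(s,*S(478,215))]).round(4))
a=onz(t,*T(417,283),.118);b=onz(s,*S(351,142),.118);print("tab",a.round(4),b.round(4),np.linalg.norm((a-pt)[:2]),np.linalg.norm((b-ps)[:2]))
for p,q in((pt,a),(ps,b)):
    d=(q-p)[:2];ang=np.arctan2(d[1],d[0]);a0=np.arctan2(-.921,-.389)+yaw
    print("lever",(ang-a0+np.pi)%(2*np.pi)-np.pi,"yaw",yaw)
n=onz(t,*T(366,362),.093);print("nose",n.round(4),onz(s,*S(398,130),.088).round(4))
E
```

```text
[[ 0.7013  0.1757]
 [ 0.6189 -0.0792]
 [ 0.4493 -0.0234]
 [ 0.534   0.2303]] [np.float64(0.176), np.float64(0.2679), np.float64(0.1785), np.float64(0.2675)]
[[ 0.7074  0.1749]
 [ 0.6234 -0.0775]
 [ 0.452  -0.0221]
 [ 0.5359  0.2315]]
org [0.5759 0.0759] y [0.312 0.95 ] x [ 0.95  -0.312] [ 0.95  -0.311]
org [0.5797 0.0767] y [0.315 0.949] x [ 0.949 -0.315] [ 0.951 -0.31 ]
pivot [0.5857 0.1044 0.092 ] [0.5859 0.1044 0.092 ] [0.5857 0.1044 0.0918]
tab [0.5667 0.0539 0.118 ] [0.5668 0.0522 0.118 ] 0.05396468827568316 0.05560870910064983
lever 0.35958594367990404 yaw -0.3203309900951952
lever 0.3693990263769771 yaw -0.3203309900951952
nose [0.5389 0.0758 0.093 ] [0.538  0.0736 0.088 ]
```

The measurements agree: board about 0.268 x 0.177 m, lever length 54–56 mm, and the same pivot in both views. The lever reads about 0.36, so it's in notch 2 or 3. The tool's x axis already lies along the push direction, so I'll shut the fingers and push with their flat sides.

```bash
python3 -m pendant '[[3,-3.6,0,0,0,0,0],[3,-3.6,0,0,0,0,0],[3,-3.6,0,0,0,0,0],[3,-3.6,0,0,0,0,0],[3,-3.6,0,0,0,0,0],[3,-3.6,0,0,0,0,0],[3,-3.6,0,0,0,0,0],[3,-3.6,0,0,0,0,0],[3,-3.6,0,0,0,0,0],[3,-3.6,0,0,0,0,0]]' 30; python3 - <<'E'
from h import *
w=cams.capture("wrist");cv2.imwrite("pics/w1.png",w["image"][:,:,::-1])
s=ctrl.read_state();print(s["time"],s["tcp_pos"],s["orientation"],s["wrist_force"])
E
```

```text
time: 1.35
tcp_pos: [0.5371, 0.1283, 0.2057]
orientation: [[-0.912, 0.41, 0.002], [0.41, 0.912, 0.003], [-0.001, 0.004, -1.0]]
wrist_force: [0.3, 0.3, 0.7]
finger_gap: 0.0173
1.4 [0.54125906 0.12174941 0.20477238] [[-9.09031868e-01  4.16694781e-01  5.15010775e-03]
 [ 4.16686120e-01  9.09046403e-01 -2.70466877e-03]
 [-5.80870828e-03 -3.12651686e-04 -9.99983080e-01]] [ 2.81587861 -3.09514608  0.31703531]
```

View pics/w1.png

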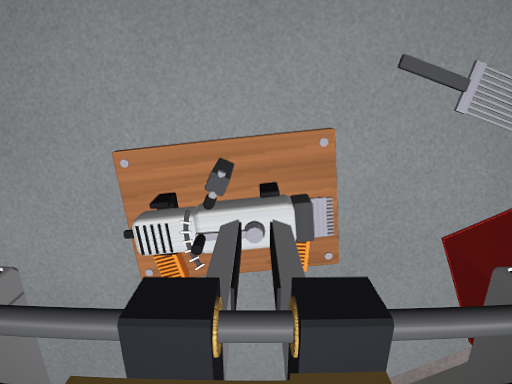

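The wrist view shows the tab at about (198,245), the pivot disc at (255,232) and the post and nose at (215,185). I'll carry on to the opening side of the tab.

```bash
python3 -m pendant '[[3,-4,0,0,0,0,0],[2.8,-3.8,0,0,0,0,0],[0,0,-1,0,0,0,0],[0,0,-1,0,0,0,0],[0,0,0,0,0,0,0]]' 30; python3 - <<'E'
from h import *
w=cams.capture("wrist");cv2.imwrite("pics/w2.png",w["image"][:,:,::-1]);crop(w,60,100,320,300,3,"w2c.png")
s=ctrl.read_state();print(s["time"],s["tcp_pos"],s["orientation"],s["wrist_force"])
E
```

```text
time: 1.9
tcp_pos: [0.5958, 0.0467, 0.1824]
orientation: [[-0.907, 0.422, 0.003], [0.422, 0.907, -0.002], [-0.004, -0.0, -1.0]]
wrist_force: [0.6, 0.8, -0.5]
finger_gap: 0.0005
1.95 [0.59596378 0.04707973 0.18322865] [[-9.07052097e-01  4.20995131e-01  4.42637536e-03]
 [ 4.20992000e-01  9.07062828e-01 -1.66212541e-03]
 [-4.71474726e-03  3.55834279e-04 -9.99988822e-01]] [-0.28355523 -0.50286876  1.36332165]
```

View pics/w2c.png

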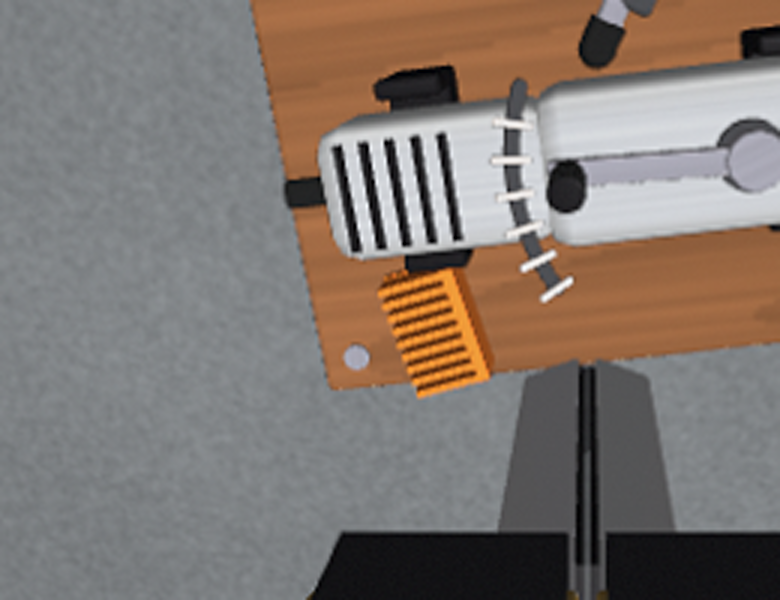

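The wrist crop is sharp: tab top at (568,188), pivot disc at (757,160), six ribs from (513,124) to (556,289), and the nose tip at (598,55). I'll measure from it.

```bash
python3 - <<'E'
from h import *
w=cams.capture("wrist")
W=lambda u,v:(60+(u+.5)/3-.5,100+(v+.5)/3-.5)
yaw=-.3195;a0=np.arctan2(-.921,-.389)+yaw
wr=lambda a:(a+np.pi)%(2*np.pi)-np.pi
piv=onz(w,*W(757,162),.092);print("piv",piv.round(4))
tab=onz(w,*W(569,181),.118);tb=onz(w,*W(567,200),.095);print("tab",tab.round(4),tb.round(4))
for P in (piv,np.array([.5857,.1044,0])):
    d=tab-P;print(np.hypot(*d[:2]),wr(np.arctan2(d[1],d[0])-a0))
    for p in((513,124),(511,160),(515,195),(523,230),(538,262),(556,289)):
        for z in(.081,.087):
            d=onz(w,*W(*p),z)-P;print(z,np.hypot(*d[:2]).round(4),wr(np.arctan2(d[1],d[0])-a0).round(3),end=' | ')
        print()
e=onz(w,*W(590,172),.09)-piv;print("arm",wr(np.arctan2(e[1],e[0])-a0))
nose=onz(w,*W(598,50),.093);print("nose",nose.round(4))
P=piv
for th in(-.2,-.05,0,.15,.3,.45,.6,.69):
    a=a0+th;print(th,(P[:2]+.055*np.array([np.cos(a),np.sin(a)])).round(4),"open dir",np.round([-np.sin(a),np.cos(a)],3))
s=ctrl.read_state();print(s["tcp_pos"],s["wrist_force"])
E
```

```text
piv [0.5856 0.1063 0.092 ]
tab [0.5634 0.0573 0.118 ] [0.5722 0.052  0.095 ]
0.053892721797737485 0.2930848508825168
0.081 0.0718 0.154 | 0.087 0.0714 0.141 | 
0.081 0.072 0.305 | 0.087 0.0715 0.29 | 
0.081 0.072 0.455 | 0.087 0.0714 0.438 | 
0.081 0.0726 0.609 | 0.087 0.0717 0.591 | 
0.081 0.0725 0.763 | 0.087 0.0714 0.744 | 
0.081 0.0724 0.907 | 0.087 0.0711 0.886 | 
0.052155283280109495 0.2766367898504565
0.081 0.0702 0.138 | 0.087 0.0698 0.126 | 
0.081 0.0703 0.293 | 0.087 0.0698 0.278 | 
0.081 0.0702 0.447 | 0.087 0.0695 0.429 | 
0.081 0.0706 0.606 | 0.087 0.0698 0.587 | 
0.081 0.0705 0.764 | 0.087 0.0694 0.743 | 
0.081 0.0704 0.911 | 0.087 0.0692 0.89 | 
arm 0.35500208127538535
nose [0.5375 0.0779 0.093 ]
-0.2 [0.5419 0.073 ] open dir [ 0.607 -0.795]
-0.05 [0.5474 0.0668] open dir [ 0.719 -0.696]
0 [0.5494 0.065 ] open dir [ 0.752 -0.659]
0.15 [0.556 0.06 ] open dir [ 0.842 -0.539]
0.3 [0.5633 0.0561] open dir [ 0.913 -0.407]
0.45 [0.571  0.0533] open dir [ 0.964 -0.266]
0.6 [0.5791 0.0517] open dir [ 0.993 -0.119]
0.69 [0.584  0.0514] open dir [ 1.    -0.029]
[0.59625514 0.04733169 0.18417627] [ 0.29933198  0.89408558 -0.05834072]
```

```bash
python3 - <<'E'
from h import *
w=cams.capture("wrist");print((-w["R"].T@w["t"]).round(3))
W=lambda u,v:(60+(u+.5)/3-.5,100+(v+.5)/3-.5)
a0=np.arctan2(-.921,-.389)-.3195
wr=lambda a:(a+np.pi)%(2*np.pi)-np.pi
im=w["image"][150:175,235:262];g=cv2.cvtColor(im,cv2.COLOR_RGB2GRAY);print(g[::2,::1])
for pv in(160,150):
  piv=onz(w,*W(757,pv),.094)
  for p,z in(((567,192),.118),((569,175),.09)):
    t=onz(w,*W(*p),z);d=t-piv;print(piv.round(4),t.round(4),np.hypot(*d[:2]).round(4),wr(np.arctan2(d[1],d[0])-a0).round(3))
for th in (.3,.45,.6):
  for z in(.09,.118):
    a=a0+th;u=proj(w,[.5857+.055*np.cos(a),.1045+.055*np.sin(a),z]);print(th,z,((u-[60,100])*3).round(0))
print(((proj(w,[.5857,.1045,.092])-[60,100])*3).round(0))
E
```

```text
[0.521 0.082 0.362]
[[196 213 213 210 189 169 175 182 189 196 202 209 214 214 214 214 214 215
  215 216 216 217 213 197 195 180 181]
 [233 194 213 214 204 166 170 150 142 142 121 127 121  87  91 106 128 138
  139 133 131 136 136 129 132 138 146]
 [203 216 215 216 209 172 145 176 153  68  20  26  25  24  28  18  36  96
  156 178 175 173 173 174 173 173 173]
 [214 213 213 214 209 173 136 140  39  25  25  25  21  20  21  26  28  22
   80 156 176 172 173 171 172 171 171]
 [214 213 214 215 215 203 161  51  22  24  26  34  35  35  33  29  26  28
   45 116 173 168 167 168 167 167 167]
 [215 213 213 212 214 207 143  23  27  33  36  37  38  40  39  43  43  31
   34 108 181 168 165 170 156 161 177]
 [201 213 209 214 217 199  77  20  32  34  36  36  36  37  38  41  39  40
   51 135 222 214 213 212 212 211 211]
 [218 219 215 214 218 198  59  24  34  34  35  36  38  37  38  39  39  36
   45 131 216 211 210 209 209 211 211]
 [222 218 216 216 217 213 164  17  30  34  36  34  36  35  37  37  36  28
  108 206 215 211 210 211 209 210 208]
 [208 221 218 217 219 221 211 136  66  23  29  31  34  34  33  30  49 123
  192 215 211 211 211 211 211 211 212]
 [149 217 212 210 211 212 206 182 172 163 150 144 121 137 172 188 204 216
  213 213 212 211 211 211 210 210 210]
 [109 177 179 195 196 189 204 173 173 180 186 192 198 205 210 210 210 210
  211 210 210 212 211 212 212 213 213]
 [219 237 241 238 218 177 201 183 168 175 184 191 198 204 210 213 212 212
  212 214 212 213 213 212 212 211 210]]
[0.5852 0.1067 0.094 ] [0.5664 0.0557 0.118 ] 0.0544 0.365
[0.5852 0.1067 0.094 ] [0.5672 0.0553 0.09  ] 0.0545 0.382
[0.5826 0.1078 0.094 ] [0.5664 0.0557 0.118 ] 0.0546 0.418
[0.5826 0.1078 0.094 ] [0.5672 0.0553 0.09  ] 0.0547 0.435
0.3 0.09 [559. 164.]
0.3 0.118 [556. 183.]
0.45 0.09 [562. 191.]
0.45 0.118 [559. 213.]
0.6 0.09 [568. 218.]
0.6 0.118 [567. 242.]
[748. 162.]
```

The lever is in notch 2 (tab top near (0.566, 0.0555)). The TCP stands about 32 mm away along tool x, so contact is about 19 mm ahead. Now I'll lower beside the tab.

```bash
python3 -m pendant '[[0,0,-3,0,0,0,0],[0,0,-3,0,0,0,0],[0,0,-2,0,0,0,0],[0,0,-0.3,0,0,0,0],[0,0,0,0,0,0,0]]' 30; python3 -m pendant '[[0,0,0,0,0,0,0],[0,0,0,0,0,0,0]]'; python3 - <<'E'
from h import *
for i in range(3):
    s=ctrl.read_state();print(s["time"],s["tcp_pos"],s["wrist_force"])
w=cams.capture("wrist");crop(w,60,100,320,300,3,"w3c.png")
E
```

```text
time: 2.55
tcp_pos: [0.5971, 0.053, 0.1063]
orientation: [[-0.911, 0.413, 0.019], [0.413, 0.911, -0.001], [-0.018, 0.007, -1.0]]
wrist_force: [0.4, 0.2, 0.7]
finger_gap: 0.0004
time: 2.75
tcp_pos: [0.5983, 0.0539, 0.1094]
orientation: [[-0.911, 0.412, 0.024], [0.412, 0.911, -0.001], [-0.022, 0.009, -1.0]]
wrist_force: [-0.5, 0.6, 0.2]
finger_gap: 0.0006
2.75 [0.59829542 0.05391501 0.10941059] [-0.50259806  0.60868142  0.18322717]
2.75 [0.59829542 0.05391501 0.10941059] [-0.50259806  0.60868142  0.18322717]
2.75 [0.59829542 0.05391501 0.10941059] [-0.50259806  0.60868142  0.18322717]
```

View pics/w3c.png

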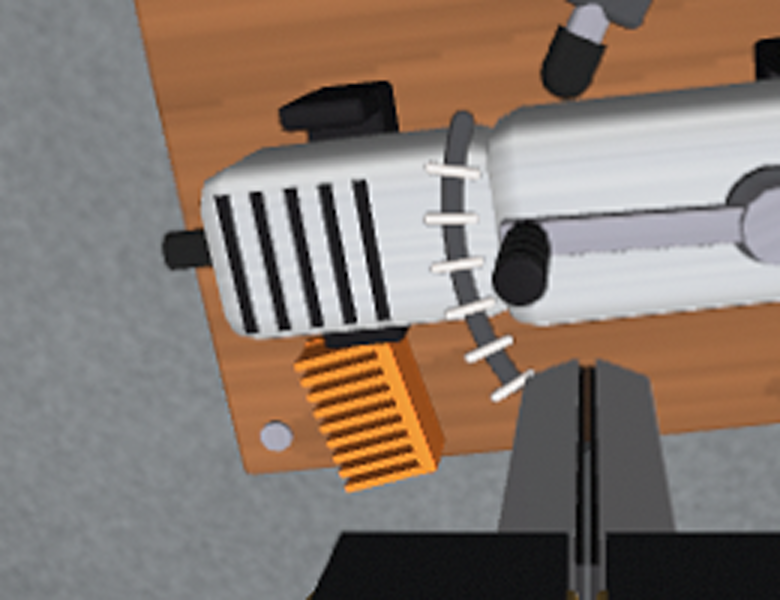

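The lever arm lines up with rib 2 (allowing for parallax). The TCP has drifted about 7 mm in +y and tilted 0.024 rad, so I'll correct both and lower further.

```bash
python3 -m pendant '[[-0.4,-0.8,-0.6,0,0.024,0,0],[0,0,-0.4,0,0.01,0,0],[0,0,0,0,0,0,0]]' ; python3 -m pendant '[[0,0,0,0,0,0,0]]';python3 -m pendant '[[0,0,0,0,0,0,0]]'
```

```text
time: 3.1
tcp_pos: [0.5955, 0.0449, 0.1013]
orientation: [[-0.911, 0.412, -0.008], [0.412, 0.911, -0.001], [0.007, -0.005, -1.0]]
wrist_force: [0.3, -0.3, 0.2]
finger_gap: 0.0009
time: 3.2
tcp_pos: [0.5956, 0.0446, 0.1011]
orientation: [[-0.911, 0.412, -0.009], [0.412, 0.911, -0.001], [0.008, -0.005, -1.0]]
wrist_force: [-0.1, 0.2, 0.1]
finger_gap: 0.0004
time: 3.3
tcp_pos: [0.5956, 0.0445, 0.1009]
orientation: [[-0.911, 0.413, -0.009], [0.413, 0.911, -0.001], [0.008, -0.005, -1.0]]
wrist_force: [0.3, -0.5, 0.4]
finger_gap: 0.0003
```

```bash
python3 -m pendant '[[-0.46,0.21,0,0,0,0,0],[-0.46,0.21,0,0,0,0,0],[-0.3,0.14,0,0,0,0,0],[0,0,0,0,0,0,0]]' ; for i in 1 2 3; do python3 -m pendant '[[-0.1,0.045,0,0,0,0,0]]'; done
```

```text
time: 3.7
tcp_pos: [0.582, 0.0508, 0.1009]
orientation: [[-0.911, 0.412, -0.01], [0.412, 0.911, -0.001], [0.008, -0.005, -1.0]]
wrist_force: [0.5, -0.3, -0.3]
finger_gap: 0.0003
time: 3.8
tcp_pos: [0.5809, 0.0514, 0.101]
orientation: [[-0.911, 0.412, -0.009], [0.412, 0.911, -0.001], [0.008, -0.005, -1.0]]
wrist_force: [-0.1, -0.0, -0.9]
finger_gap: 0.0006
time: 3.9
tcp_pos: [0.5798, 0.0519, 0.1011]
orientation: [[-0.911, 0.412, -0.009], [0.412, 0.911, -0.001], [0.008, -0.005, -1.0]]
wrist_force: [0.6, 0.7, -0.4]
finger_gap: 0.0005
time: 4.0
tcp_pos: [0.5788, 0.0525, 0.1012]
orientation: [[-0.911, 0.412, -0.009], [0.412, 0.911, -0.001], [0.008, -0.005, -1.0]]
wrist_force: [-0.7, -0.1, -0.2]
finger_gap: 0.0003
```

```bash
for i in 1 2 3 4 5 6; do python3 -m pendant '[[-0.1,0.045,0,0,0,0,0]]' | egrep 'tcp|force'; done
```

```text
tcp_pos: [0.5778, 0.0529, 0.1013]
wrist_force: [0.3, -0.4, 0.2]
tcp_pos: [0.5776, 0.053, 0.1013]
wrist_force: [3.5, -0.7, -2.3]
tcp_pos: [0.5775, 0.053, 0.1014]
wrist_force: [3.3, -0.9, -2.3]
tcp_pos: [0.5774, 0.053, 0.1014]
wrist_force: [4.0, -1.0, -2.8]
tcp_pos: [0.5773, 0.0531, 0.1014]
wrist_force: [4.8, -1.1, -3.0]
tcp_pos: [0.5773, 0.0531, 0.1015]
wrist_force: [5.3, -2.1, -2.6]
```

Contact is at TCP (0.5777, 0.053), and each 1.1 mm commanded step gives about 4–5 N. I'll increase the step slightly to take the lever over the crests.

```bash
for i in 1 2 3 4 5 6 ; do python3 -m pendant '[[-0.15,0.07,0,0,0,0,0]]' | egrep 'tcp|force'; done
```

```text
tcp_pos: [0.5771, 0.0531, 0.1015]
wrist_force: [6.1, -2.2, -3.8]
tcp_pos: [0.5771, 0.0531, 0.1016]
wrist_force: [6.4, -2.9, -4.4]
tcp_pos: [0.5772, 0.0531, 0.1016]
wrist_force: [6.8, -2.8, -3.6]
tcp_pos: [0.5772, 0.0531, 0.1017]
wrist_force: [6.2, -2.7, -4.2]
tcp_pos: [0.5772, 0.0531, 0.1017]
wrist_force: [7.0, -2.2, -4.3]
tcp_pos: [0.5773, 0.0531, 0.1017]
wrist_force: [6.8, -2.5, -3.8]
```

```bash
python3 - <<'E'
from h import *
w=cams.capture("wrist");crop(w,100,100,360,300,3,"w4c.png")
s=cams.capture("scene");crop(s,220,160,320,235,8,"s4.png")
E
```

```text
(no output)
```

View pics/w4c.png

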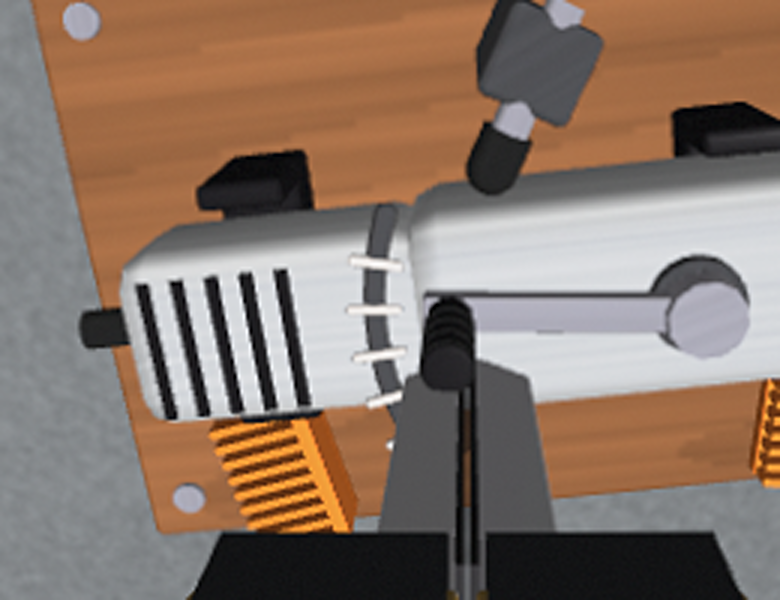

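View pics/s4.png

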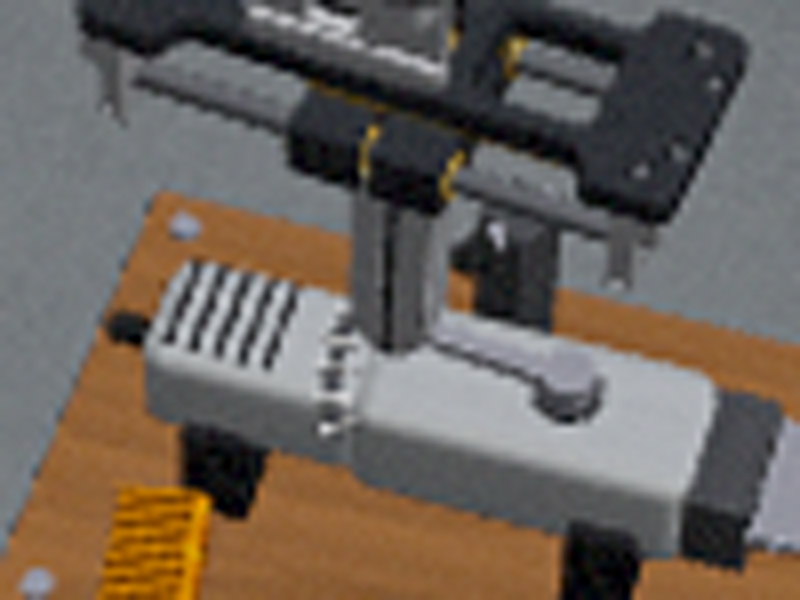

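The finger bears cleanly on the tab. The detent just needs a little more force.

```bash
for i in 1 2 3 4 5 ; do python3 -m pendant '[[-0.2,0.09,-0.02,0,0,0,0]]' | egrep 'tcp|force'; done
```

```text
tcp_pos: [0.577, 0.0532, 0.1018]
wrist_force: [7.6, -2.5, -3.0]
tcp_pos: [0.5757, 0.0537, 0.1017]
wrist_force: [1.8, -1.9, -0.9]
tcp_pos: [0.573, 0.0548, 0.1016]
wrist_force: [-0.3, -0.3, 0.3]
tcp_pos: [0.5703, 0.0559, 0.1014]
wrist_force: [4.5, -1.0, -0.7]
tcp_pos: [0.5696, 0.0564, 0.1015]
wrist_force: [7.6, -3.6, -2.2]
```

It snapped into notch 1 (8 mm of travel, as expected). On to the next crest.

```bash
for i in 1 2 3 4 5 ; do python3 -m pendant '[[-0.19,0.12,-0.02,0,0,0,0]]' | egrep 'tcp|force'; done
```

```text
tcp_pos: [0.5684, 0.057, 0.1015]
wrist_force: [4.1, -0.7, -1.1]
tcp_pos: [0.566, 0.0585, 0.1014]
wrist_force: [-0.2, -0.2, 0.4]
tcp_pos: [0.563, 0.0603, 0.101]
wrist_force: [-0.5, 0.8, 0.4]
tcp_pos: [0.5602, 0.0619, 0.1006]
wrist_force: [0.6, -0.1, -0.1]
tcp_pos: [0.5576, 0.0636, 0.1004]
wrist_force: [0.2, 0.2, 0.3]
```

It's past the last crest and in the free zone. From here I'll feel for the stop in small steps.

```bash
for i in 1 2 3 4 5 6; do python3 -m pendant '[[-0.055,0.04,0,0,0,0,0]]' | egrep 'tcp|force'; done; python3 - <<'E'
from h import *
w=cams.capture("wrist");crop(w,120,100,380,300,3,"w5c.png")
E
```

```text
tcp_pos: [0.5569, 0.0642, 0.1004]
wrist_force: [1.6, 0.2, -0.4]
tcp_pos: [0.5566, 0.0644, 0.1004]
wrist_force: [2.8, -1.8, -1.2]
tcp_pos: [0.5566, 0.0645, 0.1005]
wrist_force: [2.3, -2.0, -0.8]
tcp_pos: [0.5565, 0.0645, 0.1005]
wrist_force: [3.3, -1.9, -1.2]
tcp_pos: [0.5564, 0.0646, 0.1005]
wrist_force: [3.9, -1.9, -2.3]
tcp_pos: [0.5564, 0.0646, 0.1006]
wrist_force: [3.9, -1.5, -1.7]
```

View pics/w5c.png

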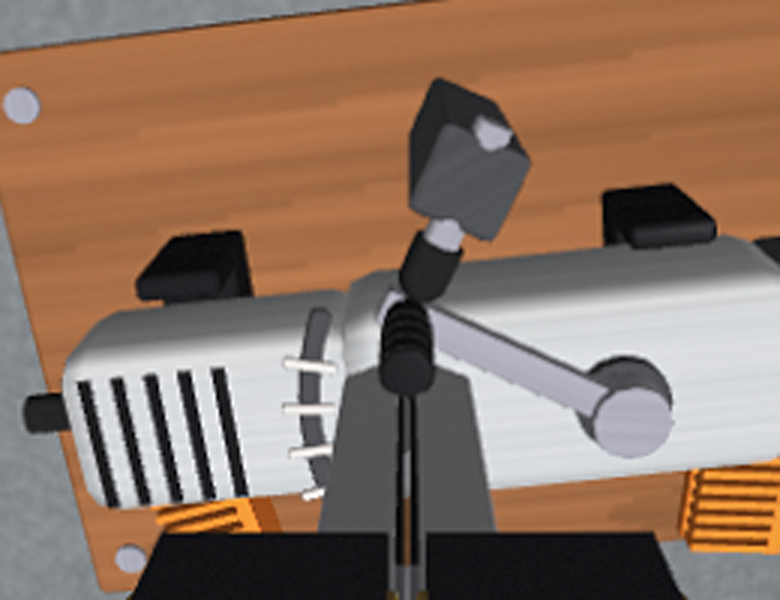

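The arm is bearing on the nose with about 4 N. I'll build up gently to about 10 N tangential.

```bash
for i in 1 2 3; do python3 -m pendant '[[-0.1,0.07,0,0,0,0,0]]' | egrep 'tcp|force'; done;  for i in 1 2 3; do python3 -m pendant '[[-0.14,0.1,-0.01,0,0,0,0]]' | egrep 'tcp|force'; done
```

```text
tcp_pos: [0.556, 0.0649, 0.1006]
wrist_force: [4.7, -2.4, -3.1]
tcp_pos: [0.556, 0.065, 0.1006]
wrist_force: [6.1, -2.9, -3.0]
tcp_pos: [0.556, 0.065, 0.1007]
wrist_force: [6.0, -3.1, -3.5]
tcp_pos: [0.5559, 0.0651, 0.1007]
wrist_force: [7.7, -2.8, -2.9]
tcp_pos: [0.5559, 0.0652, 0.1008]
wrist_force: [6.7, -3.3, -3.9]
tcp_pos: [0.5559, 0.0652, 0.1008]
wrist_force: [7.6, -3.9, -4.0]
```

```bash
for i in 1 2 3 4; do python3 -m pendant '[[-0.18,0.13,-0.01,0,0,0,0]]' | egrep 'tcp|force'; done
```

```text
tcp_pos: [0.5557, 0.0653, 0.1009]
wrist_force: [7.9, -4.4, -3.8]
tcp_pos: [0.5558, 0.0653, 0.1009]
wrist_force: [7.5, -4.7, -3.4]
tcp_pos: [0.5558, 0.0652, 0.101]
wrist_force: [7.7, -4.3, -5.1]
tcp_pos: [0.5559, 0.0652, 0.1011]
wrist_force: [7.9, -4.7, -4.4]
```

```bash
for i in 1 2 3; do python3 -m pendant '[[-0.21,0.15,-0.02,0,0,0,0]]' | egrep 'tcp|force'; done;python3 -m pendant '[[-0.21,0.15,-0.02,0,0,0,0],[-0.21,0.15,-0.02,0,0,0,0],[-0.21,0.15,-0.02,0,0,0,0],[-0.21,0.15,-0.02,0,0,0,0],[-0.21,0.15,-0.02,0,0,0,0],[-0.21,0.15,-0.02,0,0,0,0],[-0.21,0.15,-0.02,0,0,0,0],[-0.21,0.15,-0.02,0,0,0,0]]'
```

```text
tcp_pos: [0.5558, 0.0653, 0.1011]
wrist_force: [8.5, -4.4, -4.4]
tcp_pos: [0.5558, 0.0653, 0.1012]
wrist_force: [8.9, -4.9, -4.4]
tcp_pos: [0.5559, 0.0652, 0.1013]
wrist_force: [8.7, -4.5, -4.3]
time: 9.05
tcp_pos: [0.5563, 0.065, 0.1019]
orientation: [[-0.896, 0.427, 0.121], [0.422, 0.904, -0.066], [-0.138, -0.008, -0.99]]
wrist_force: [9.2, -4.8, -5.3]
finger_gap: 0.0005
```

I held about 9.5–10 N for over a second. The tool has crept to a 0.14 rad tilt under load, so I'll back off, straighten up and lift over to the other side of the tab.

```bash
python3 -m pendant '[[0.5,-0.25,0,0,0,0,0],[0.5,-0.25,0,0.03,0.06,0,0],[0.5,-0.25,0,0.03,0.06,0,0],[0,0,2.5,0,0,0,0],[0,0,2.5,0,0,0,0],[0,0,0,0,0,0,0]]';python3 - <<'E'
from h import *
w=cams.capture("wrist");crop(w,120,100,380,300,3,"w6c.png");cv2.imwrite("pics/w6.png",w["image"][:,:,::-1])
E
```

```text
time: 9.65
tcp_pos: [0.5643, 0.0611, 0.1503]
orientation: [[-0.905, 0.424, -0.024], [0.424, 0.905, 0.005], [0.024, -0.006, -1.0]]
wrist_force: [0.3, -0.2, 0.9]
finger_gap: 0.0008
```

View pics/w6c.png

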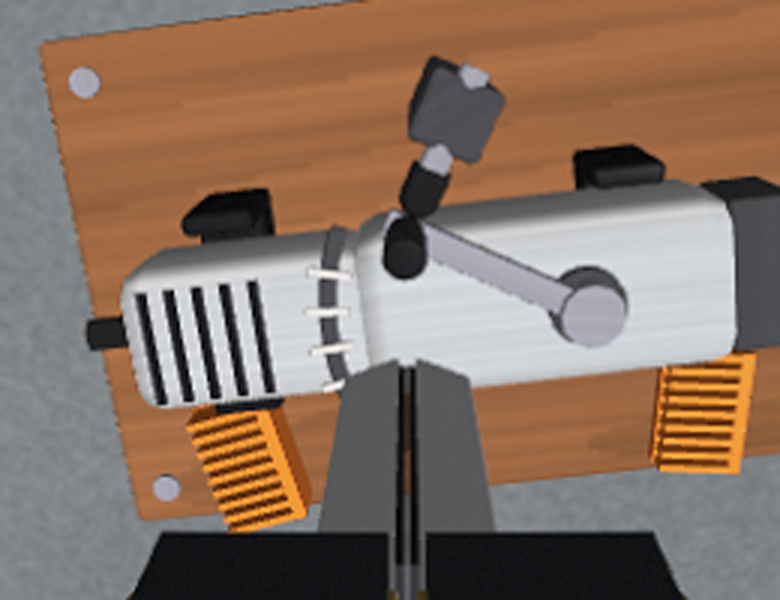

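The lever stays closed against the nose, and the tab top is at (404,250). Crossing over to its closed side.

```bash
python3 -m pendant '[[-2,0.95,0,0,-0.02,0,0],[-2,0.95,0,0,0,0,0],[0,0,0,0,0,0,0],[0,0,0,0,0,0,0]]'; python3 -m pendant '[[0,0,-2.2,0,0,0,0],[0,0,-1.5,0,0,0,0],[0,0,-0.5,0,0,0,0],[0,0,0,0,0,0,0]]'
```

```text
time: 10.1
tcp_pos: [0.518, 0.0817, 0.1419]
orientation: [[-0.906, 0.423, -0.018], [0.423, 0.906, 0.006], [0.019, -0.002, -1.0]]
wrist_force: [-0.7, 0.2, 0.1]
finger_gap: 0.0007
time: 10.5
tcp_pos: [0.5187, 0.0811, 0.0964]
orientation: [[-0.906, 0.424, -0.021], [0.424, 0.906, 0.007], [0.022, -0.003, -1.0]]
wrist_force: [0.9, 0.3, -0.2]
finger_gap: 0.0004
```

```bash
python3 -m pendant '[[0.4,-0.19,0.4,0,-0.02,0,0],[0.4,-0.19,0,0,0,0,0],[0,0,0,0,0,0,0]]'; for i in 1 2 3 4 5; do python3 -m pendant '[[0.1,-0.05,0,0,0,0,0]]' | egrep 'tcp|force'; done
```

```text
time: 10.8
tcp_pos: [0.5288, 0.0766, 0.1021]
orientation: [[-0.906, 0.424, 0.003], [0.424, 0.906, 0.007], [0.0, 0.007, -1.0]]
wrist_force: [-0.2, 0.1, -0.6]
finger_gap: 0.0004
tcp_pos: [0.5304, 0.076, 0.1028]
wrist_force: [-0.3, 0.3, -0.1]
tcp_pos: [0.5317, 0.0755, 0.1033]
wrist_force: [-0.2, 0.0, -0.1]
tcp_pos: [0.5325, 0.0747, 0.1035]
wrist_force: [-0.8, -0.2, -0.8]
tcp_pos: [0.5332, 0.074, 0.1034]
wrist_force: [-1.7, -1.6, -0.4]
tcp_pos: [0.5341, 0.0734, 0.1033]
wrist_force: [-0.5, -0.6, -0.5]
```

```bash
for i in 1 2 3 4 5 6; do python3 -m pendant '[[0.08,-0.06,-0.02,0,0,0,0]]' | egrep 'tcp|force'; done
```

```text
tcp_pos: [0.535, 0.0728, 0.1031]
wrist_force: [-0.3, -0.3, 0.1]
tcp_pos: [0.536, 0.0722, 0.103]
wrist_force: [-0.3, -0.1, -0.2]
tcp_pos: [0.5368, 0.0717, 0.1028]
wrist_force: [-1.9, 0.4, 1.1]
tcp_pos: [0.5371, 0.0714, 0.1027]
wrist_force: [-3.9, 1.4, 2.1]
tcp_pos: [0.5373, 0.0713, 0.1028]
wrist_force: [-4.2, 1.5, 3.9]
tcp_pos: [0.5374, 0.0712, 0.1028]
wrist_force: [-4.7, 1.0, 3.7]
```

The detent has taken up load. I'll raise the push one row at a time and stop once it snaps.

```bash
for i in 1 2 3 4; do python3 -m pendant '[[0.15,-0.09,-0.03,0,0,0,0]]' | egrep 'tcp|force'; done
```

```text
tcp_pos: [0.5376, 0.0709, 0.1027]
wrist_force: [-7.2, 2.1, 6.5]
tcp_pos: [0.5377, 0.0709, 0.1027]
wrist_force: [-8.2, 2.8, 6.2]
tcp_pos: [0.5377, 0.0708, 0.1028]
wrist_force: [-7.3, 1.4, 6.0]
tcp_pos: [0.5376, 0.0708, 0.1028]
wrist_force: [-6.9, 2.6, 5.2]
```

```bash
for i in 1 2; do python3 -m pendant '[[0.17,-0.13,0.02,0,0,0,0]]' | egrep 'tcp|ori|force'; done
```

```text
tcp_pos: [0.5376, 0.0708, 0.103]
orientation: [[-0.907, 0.421, -0.019], [0.421, 0.907, 0.017], [0.024, 0.008, -1.0]]
wrist_force: [-6.6, 3.4, 2.7]
tcp_pos: [0.5376, 0.0708, 0.103]
orientation: [[-0.907, 0.42, -0.023], [0.42, 0.907, 0.02], [0.029, 0.009, -1.0]]
wrist_force: [-6.7, 4.9, 3.3]
```

```bash
python3 -m pendant '[[0.2,-0.16,0.02,0,0,0,0]]' | egrep 'tcp|force';python3 -m pendant '[[0.2,-0.16,0.02,0,0,0,0]]' | egrep 'tcp|force'
```

```text
tcp_pos: [0.5379, 0.0705, 0.103]
wrist_force: [-6.0, 2.7, 2.9]
tcp_pos: [0.5392, 0.0693, 0.1031]
wrist_force: [-2.9, -0.3, 2.0]
```

```bash
for i in 1 2 3; do python3 -m pendant '[[0.08,-0.06,0.0,0,0,0,0]]' | egrep 'tcp|force'; done
```

```text
tcp_pos: [0.5405, 0.0683, 0.103]
wrist_force: [0.0, 0.1, 0.4]
tcp_pos: [0.5423, 0.0673, 0.1029]
wrist_force: [0.5, -0.0, -0.2]
tcp_pos: [0.5435, 0.0666, 0.1028]
wrist_force: [-2.7, 1.3, 0.3]
```

The force dropped, and contact resumed about 8 mm further on, so it's in notch 1. I'll relax the push, pause and check.

```bash
python3 -m pendant '[[-0.15,0.1,0,0,-0.03,0,0],[0,0,0,0,0,0,0],[0,0,0,0,0,0,0],[0,0,0,0,0,0,0],[0,0,0,0,0,0,0],[0,0,0,0,0,0,0],[0,0,0,0,0,0,0],[0,0,0,0,0,0,0],[0,0,0,0,0,0,0],[0,0,0,0,0,0,0]]';python3 - <<'E'
from h import *
w=cams.capture("wrist");crop(w,120,120,380,320,3,"w7c.png")
E
```

```text
time: 14.0
tcp_pos: [0.5437, 0.0668, 0.1025]
orientation: [[-0.908, 0.42, 0.007], [0.42, 0.907, 0.021], [0.003, 0.022, -1.0]]
wrist_force: [-0.8, 0.1, 0.8]
finger_gap: 0.0005
```

View pics/w7c.png

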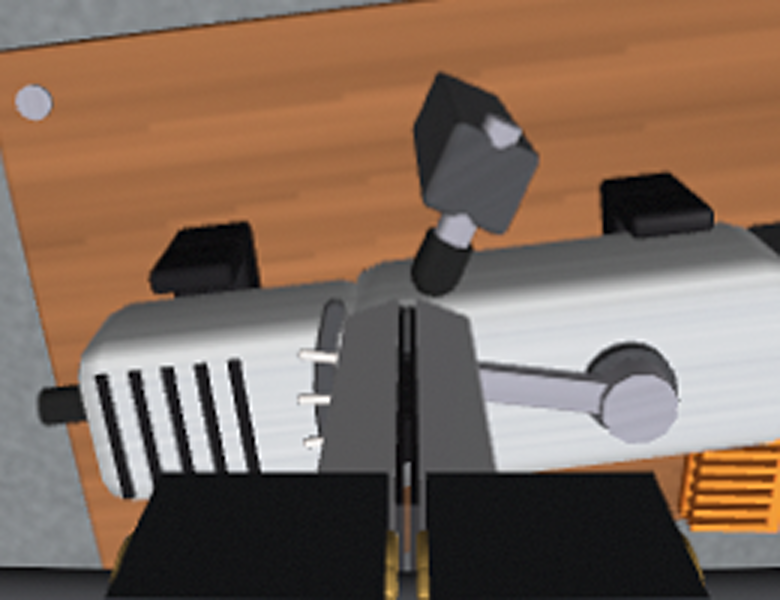

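The lever arm points at rib 1. Next, notch 2.

```bash
for i in 1 2 3; do python3 -m pendant '[[0.12,-0.07,0,0,0,0,0]]' | egrep 'tcp|force'; done;  for i in 1 2 ; do python3 -m pendant '[[0.19,-0.11,0.01,0,-0.003,0,0]]' | egrep 'tcp|force'; done
```

```text
tcp_pos: [0.544, 0.0665, 0.1024]
wrist_force: [-4.3, 1.8, 3.3]
tcp_pos: [0.5442, 0.0665, 0.1024]
wrist_force: [-5.3, 2.3, 4.0]
tcp_pos: [0.5442, 0.0664, 0.1025]
wrist_force: [-5.2, 3.1, 3.1]
tcp_pos: [0.5444, 0.0663, 0.1025]
wrist_force: [-7.0, 2.4, 4.1]
tcp_pos: [0.5444, 0.0663, 0.1025]
wrist_force: [-6.4, 2.5, 3.7]
```

```bash
for i in 1 2 ; do python3 -m pendant '[[0.21,-0.12,0.01,0,-0.003,0,0]]' | egrep 'tcp|force'; done
```

```text
tcp_pos: [0.5446, 0.0662, 0.1025]
wrist_force: [-7.5, 2.7, 4.9]
tcp_pos: [0.5453, 0.0656, 0.1026]
wrist_force: [-3.9, 0.2, 2.5]
```

```bash
for i in 1 2 3 ; do python3 -m pendant '[[0.09,-0.05,0,0,0,0,0]]' | egrep 'tcp|force'; done
```

```text
tcp_pos: [0.5459, 0.0652, 0.1026]
wrist_force: [-2.5, 1.1, 1.9]
tcp_pos: [0.5471, 0.0644, 0.1026]
wrist_force: [-1.4, -0.9, 1.5]
tcp_pos: [0.5489, 0.0635, 0.1027]
wrist_force: [-0.3, -0.6, -0.1]
```

```bash
python3 -m pendant '[[0,0,0,0,0,0,0],[0,0,0,0,0,0,0],[0,0,0,0,0,0,0],[0,0,0,0,0,0,0],[0,0,0,0,0,0,0],[0,0,0,0,0,0,0],[0,0,0,0,0,0,0],[0,0,0,0,0,0,0],[0,0,0,0,0,0,0],[0,0,0,0,0,0,0]]';python3 - <<'E'
from h import *
w=cams.capture("wrist");crop(w,120,120,380,320,3,"w8c.png")
E
```

```text
time: 16.05
tcp_pos: [0.5507, 0.0629, 0.1026]
orientation: [[-0.909, 0.417, -0.0], [0.417, 0.908, 0.03], [0.013, 0.027, -1.0]]
wrist_force: [-0.9, 0.2, -0.2]
finger_gap: 0.0006
```

View pics/w8c.png

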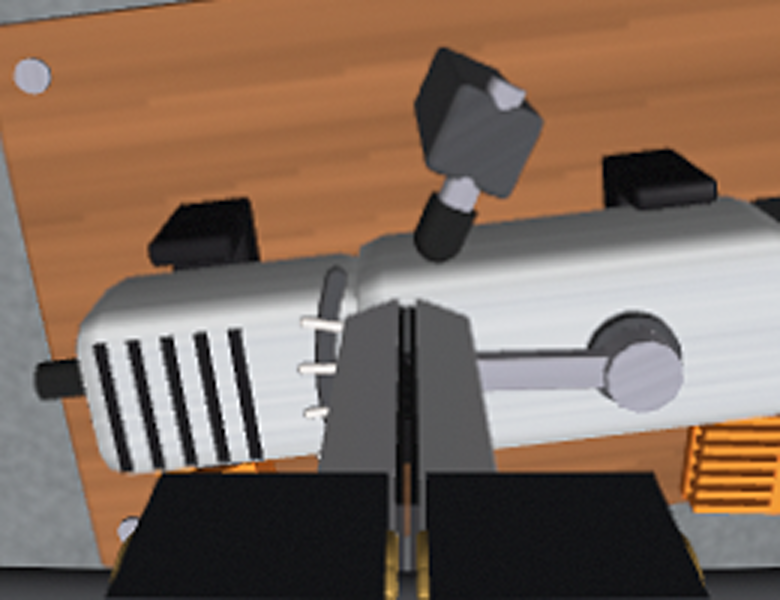

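The arm points at rib 2 (y≈370), so it's in notch 2. Next, notch 3.

```bash
for i in 1 2; do python3 -m pendant '[[0.14,-0.05,0,0.005,0,0,0]]' | egrep 'tcp|force'; done;  for i in 1 2 3 ; do python3 -m pendant '[[0.2,-0.08,0.01,0,-0.003,0,0]]' | egrep 'tcp|force'; done
```

```text
tcp_pos: [0.5512, 0.0627, 0.1025]
wrist_force: [-4.5, 1.3, 2.1]
tcp_pos: [0.5513, 0.0626, 0.1026]
wrist_force: [-5.1, 1.0, 4.8]
tcp_pos: [0.5516, 0.0625, 0.1026]
wrist_force: [-6.8, 2.4, 4.5]
tcp_pos: [0.5517, 0.0625, 0.1026]
wrist_force: [-7.5, 2.3, 3.5]
tcp_pos: [0.5516, 0.0625, 0.1026]
wrist_force: [-7.7, 1.5, 4.8]
```

```bash
for i in 1 2 ; do python3 -m pendant '[[0.22,-0.09,0.01,0,-0.004,0,0]]' | egrep 'tcp|force'; done
```

```text
tcp_pos: [0.5517, 0.0625, 0.1026]
wrist_force: [-7.2, 2.6, 4.3]
tcp_pos: [0.5521, 0.0623, 0.1027]
wrist_force: [-5.2, 1.9, 3.6]
```

```bash
for i in 1 2 3 ; do python3 -m pendant '[[0.1,-0.04,0,0,0,0,0]]' | egrep 'tcp|force'; done
```

```text
tcp_pos: [0.5521, 0.0623, 0.1027]
wrist_force: [-4.9, 1.1, 3.2]
tcp_pos: [0.5524, 0.0621, 0.1027]
wrist_force: [-3.9, 1.1, 2.3]
tcp_pos: [0.5536, 0.0615, 0.1028]
wrist_force: [-2.9, -0.3, 0.9]
```

```bash
for i in 1 2 ; do python3 -m pendant '[[0.1,-0.04,0,0,0,0,0]]' | egrep 'tcp|force'; done
```

```text
tcp_pos: [0.5556, 0.0607, 0.1028]
wrist_force: [0.3, -1.2, 0.0]
tcp_pos: [0.5578, 0.0599, 0.1028]
wrist_force: [0.6, -0.3, -0.8]
```

```bash
python3 -m pendant '[[-0.1,0.04,0,0,0,0,0],[0,0,0,0,0,0,0],[0,0,0,0,0,0,0],[0,0,0,0,0,0,0],[0,0,0,0,0,0,0],[0,0,0,0,0,0,0],[0,0,0,0,0,0,0],[0,0,0,0,0,0,0],[0,0,0,0,0,0,0],[0,0,0,0,0,0,0]]';python3 - <<'E'
from h import *
w=cams.capture("wrist");crop(w,120,120,380,320,3,"w9c.png")
E
```

```text
time: 18.3
tcp_pos: [0.5582, 0.0598, 0.1027]
orientation: [[-0.91, 0.415, -0.009], [0.414, 0.909, 0.05], [0.029, 0.042, -0.999]]
wrist_force: [-0.8, 0.2, -0.1]
finger_gap: 0.0004
```

View pics/w9c.png

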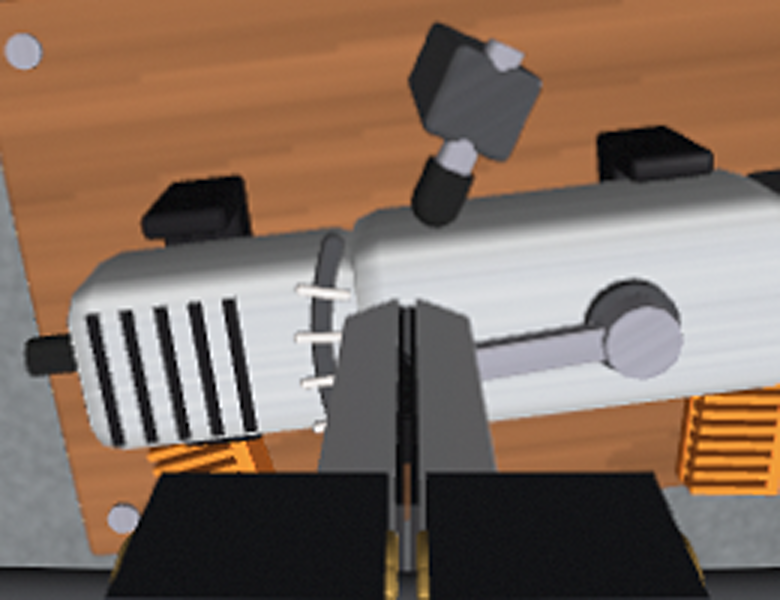

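The arm points at rib 3, so it's in notch 3. Now the last click, with extra care.

```bash
for i in 1 2; do python3 -m pendant '[[0.14,-0.04,0,-0.015,0,0,0]]' | egrep 'tcp|force'; done;  for i in 1 2 3 ; do python3 -m pendant '[[0.21,-0.06,0.01,0,-0.003,0,0]]' | egrep 'tcp|force'; done
```

```text
tcp_pos: [0.5587, 0.0593, 0.1025]
wrist_force: [-4.5, 1.4, 2.1]
tcp_pos: [0.5589, 0.0591, 0.1024]
wrist_force: [-5.4, 0.8, 2.3]
tcp_pos: [0.5592, 0.0591, 0.1023]
wrist_force: [-7.1, 0.4, 4.2]
tcp_pos: [0.5592, 0.0591, 0.1023]
wrist_force: [-7.9, 0.9, 4.7]
tcp_pos: [0.5592, 0.059, 0.1023]
wrist_force: [-8.0, 1.3, 5.0]
```

```bash
python3 -m pendant '[[0.23,-0.07,0.01,0,-0.004,0,0]]' | egrep 'tcp|force'
```

```text
tcp_pos: [0.5593, 0.059, 0.1023]
wrist_force: [-8.1, 1.0, 4.6]
```

```bash
python3 -m pendant '[[0.22,-0.07,0.01,0,-0.004,0,0]]' | egrep 'tcp|force'
```

```text
tcp_pos: [0.5594, 0.0589, 0.1023]
wrist_force: [-7.2, 1.5, 3.5]
```

```bash
python3 -m pendant '[[0.2,-0.06,0.01,0,-0.003,0,0]]' | egrep 'tcp|force'
```

```text
tcp_pos: [0.5598, 0.0588, 0.1024]
wrist_force: [-5.3, 0.8, 1.9]
```

```bash
python3 -m pendant '[[0.12,-0.04,0,0,0,0,0]]' | egrep 'tcp|force'
```

```text
tcp_pos: [0.56, 0.0587, 0.1024]
wrist_force: [-4.5, 0.0, 2.9]
```

```bash
python3 -m pendant '[[0.1,-0.03,0,0,0,0,0]]' | egrep 'tcp|force'
```

```text
tcp_pos: [0.5606, 0.0585, 0.1024]
wrist_force: [-4.0, -0.5, 1.5]
```

```bash
python3 -m pendant '[[0.1,-0.03,0,0,0,0,0]]' | egrep 'tcp|force'
```

```text
tcp_pos: [0.562, 0.058, 0.1025]
wrist_force: [-1.5, -0.5, 0.1]
```

```bash
python3 -m pendant '[[0.08,-0.03,0,0,0,0,0]]' | egrep 'tcp|force'
```

```text
tcp_pos: [0.564, 0.0576, 0.1025]
wrist_force: [0.1, 0.2, -0.7]
```

```bash
python3 -m pendant '[[-0.05,0.02,0,0,0,0,0],[0,0,0,0,0,0,0],[0,0,0,0,0,0,0],[0,0,0,0,0,0,0],[0,0,0,0,0,0,0]]';python3 - <<'E'
from h import *
w=cams.capture("wrist");crop(w,120,120,380,320,3,"w10c.png")
E
```

```text
time: 20.05
tcp_pos: [0.5661, 0.0574, 0.1026]
orientation: [[-0.911, 0.411, -0.018], [0.411, 0.911, 0.016], [0.023, 0.007, -1.0]]
wrist_force: [0.4, -0.2, 0.6]
finger_gap: 0.0004
```

View pics/w10c.png

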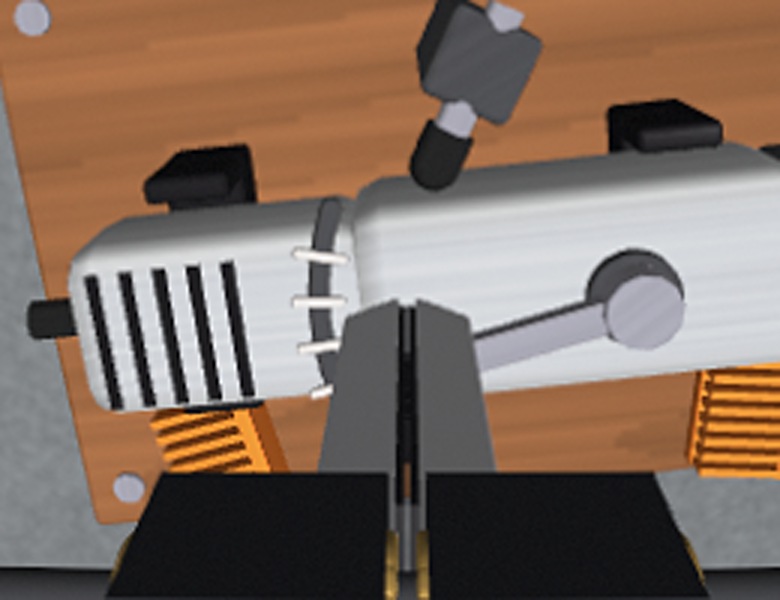

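The arm points at rib 4. I'll back off along −x, lift clear, and check.

```bash
python3 -m pendant '[[-0.4,0.2,0,0,0,0,0],[-0.4,0.2,0,0,0,0,0],[-0.4,0.2,0,0,0,0,0],[0,0,2,0,0,0,0],[0,0,3,0,0,0,0],[-3,1,3,0,0,0,0],[-4,1,3,0,0,0,0],[-4,1,0,0,0,0,0],[0,0,0,0,0,0,0],[0,0,0,0,0,0,0],[0,0,0,0,0,0,0]]';python3 - <<'E'
from h import *
w=cams.capture("wrist");cv2.imwrite("pics/w11.png",w["image"][:,:,::-1])
t=cams.capture("top");crop(t,190,130,300,220,7,"t11.png")
s=cams.capture("scene");crop(s,210,160,345,260,5.9,"s11.png")
T=lambda u,v:(190+(u+.5)/7-.5,130+(v+.5)/7-.5)
print(ctrl.read_state()["qd"].round(3))
E
```

```text
time: 21.2
tcp_pos: [0.4357, 0.0957, 0.214]
orientation: [[-0.912, 0.411, -0.021], [0.41, 0.912, 0.017], [0.026, 0.007, -1.0]]
wrist_force: [-0.5, 0.5, -1.1]
finger_gap: 0.0008
[-0.001  0.006  0.002  0.001 -0.001  0.001]
```

View pics/w11.png

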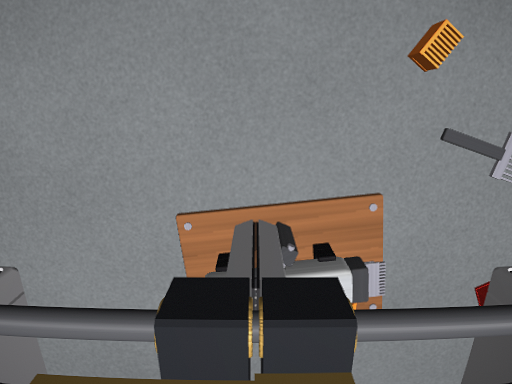

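View pics/s11.png

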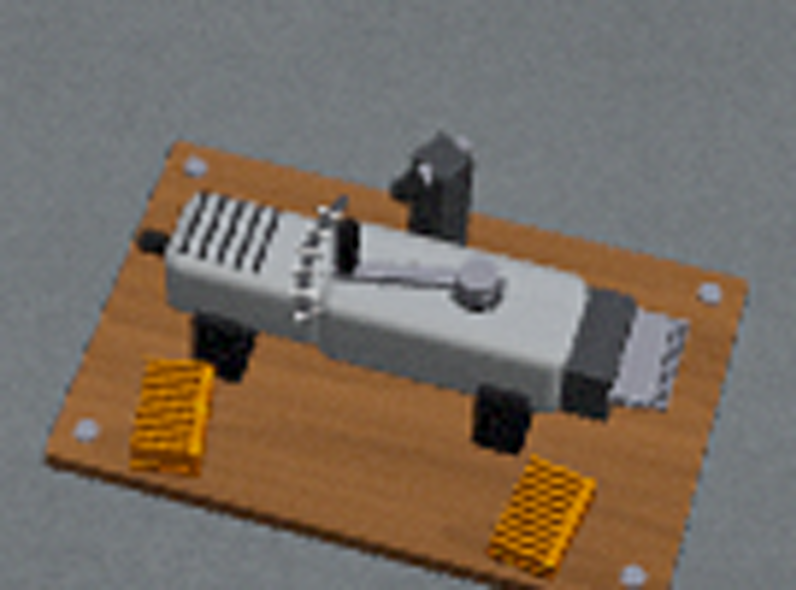

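The scene crop shows the tab top at (347,224), with the guards in place and the arm clear. One quick check of the angle.

```bash
python3 - <<'E'
from h import *
s=cams.capture("scene");S=lambda u,v:(210+(u+.5)/5.9-.5,160+(v+.5)/5.9-.5)
a0=np.arctan2(-.921,-.389)-.3195
for P in([.5857,.1044],[.5856,.1063]):
    b=onz(s,*S(347,225),.118)[:2];d=b-P;print(b.round(4),np.hypot(*d),np.arctan2(d[1],d[0])-a0)
    for th in(.45,.6,.75):
        a=a0+th;u=proj(s,[P[0]+.055*np.cos(a),P[1]+.055*np.sin(a),.118]);print(th,((u-[210,160])*5.9).round(0))
E
```

```text
[0.579  0.0502] 0.054634304969369184 0.5968195004502173
0.45 [347. 207.]
0.6 [344. 223.]
0.75 [343. 239.]
[0.579  0.0502] 0.05650887735806738 0.6026784285242557
0.45 [352. 207.]
0.6 [348. 223.]
0.75 [348. 239.]
```

The lever reads 0.60 rad, which is notch 4. The step-5 dwell is already met, since it has rested there for over a second. Handing in.

```bash
python3 -c "
from rig import ctrl
print(ctrl.job_done(), ctrl.read_state()['time'])"
```

```text
the job is handed in; nothing more can be done
the job is handed in; nothing more can be done
```

The clipper lever is resting in the fourth notch and the arm is clear of everything. I handed the job in at about 21 s; `job_done` gives no verdict, so the result isn't confirmed.

- **Closing:** I pushed the thumb tab with the shut fingers from notch 2 through notch 1 until the lever bore on the stop. It took about 8 N to get over a crest. I held it there at about 9.5–10 N for just over a second. That figure is the wrist reading resolved along the tab's path. The highest reading was about 11.7 N, of which 10.4 N was horizontal, so it stayed under 16 N.
- **Opening:** I went to the other side of the tab and opened one click at a time through notches 1, 2, 3 and 4. I paused about a second in notches 1 to 3 and checked each against the ribs in the wrist picture. After notch 4 I waited about half a second, then backed off.
- **Last checks:** The scene camera put the lever at 0.597–0.603 rad (0.60 expected). The wrist force was back to its noise level, and the arm was still. The two guards on the board were where they started. I did not measure the other bystanders again, but nothing went near them.
- **What disagreed:** My first camera estimate of the starting angle was 0.36 rad, between notches 2 and 3. The rib picture and the push distances showed it was notch 2. The tool also drifted and tilted by up to 0.14 rad under load, and I straightened it as I went.

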